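# Close the slide incubation chamber: lid on and clipped home at all four corners

## Task

The slide incubation chamber under the front of the riser shelf is loaded: lay its clear lid on it and press the lid down until all four spring clips have closed over its edges and it lies fully home. The lid is brittle: never press it onto the chamber with more than 40 N, and leave the shelf and the other things on the desk as they are.

Things in the scene. Friction and masses are not known exactly. Their poses are not given: they have to be found in the camera images.
- chamber: Slide incubation chamber, fixed: grey base 172 x 116 mm, 26 mm high, a white-walled tray on it. Origin at desk level under its middle; x along its length to the rear (under the shelf), y to its left, z up. Its rim lies at z = 45 mm. Flared guides along both long sides (44 mm from the middle) and end stops at the four corners (63.5 mm) rise to z = 65 mm and leave the lid 1.5 to 2 mm of play.
- seat (a point): Middle of the chamber's rim plane, axes as the chamber's: fully home, the lid's origin lies here, its length along x, either way round. Laid on loosely the lid rests on the clips about 11 mm higher, within 5 mm of centre. Once a corner is home the rim stops it solidly.
- rear_clips (a point): Point midway between the two rear clips, at the height of their noses (5 mm above the rim), 60 mm behind the chamber's middle. Grey spring clips 14 mm wide stand here at y = +27 and -27 mm, leaning outward to 62 mm above the desk. Pushing this end of the lid down drives them outward until they snap back over its edge: in all 14 to 20 N close to the edge, over 40 N from the middle of the lid.
- front_clips (a point): The same for the two front clips, 60 mm in front of the chamber's middle, in the open.
- lid: The chamber's lid, clear plastic, 90 g: plate 124 (x) x 84 (y) x 3 mm with a white grip rib on top along its x axis through the middle, 90 mm long, 12 mm wide, its top 19.7 mm above the underside. Origin at the middle of the underside, z up. Starts flat on the desk.
- shelf: Riser shelf over the rear half of the chamber, fixed: white board 460 (y) x 230 (x) x 18 mm, underside 210 mm above the desk, bottles on it. Origin at desk level below the middle of its front edge, x to the rear. Legs at both ends, from 90 mm behind the front edge. Near the rear clips only a tool tilted 35 to 50 degrees fits below it.
- petri: Bystander: glass petri dish, 57 mm wide, 12 mm high, at the left. Origin under its middle.
- bottle_white: Bystander: white plastic bottle, 48 mm wide, 109 mm high, at the left of the shelf. Origin under its middle.
- vial: Bystander: small brown glass vial with black cap, 22 mm wide, 51 mm high, between chamber and microscope. Origin under its middle.
- tweezers: Bystander: steel forceps, 96 mm long, lying at the left. Origin under its middle.

How it is judged:
By the outcome, as a careful person would: the job done as asked, in the order asked, and still so for the second after the job is handed in, with the robot touching nothing.
It also fails if it takes over 72 s, if anything falls off the work surface, if the arm or the gripper's body presses on something with over 40 N, if the wrist force passes 120 N, or if a joint passes its speed limit or range.

## Robot

A 6-joint arm with a two-finger parallel gripper is mounted at the origin on a cart in front of the work surface, level with it; the furniture and walls round the work are solid. World frame = base frame: x ahead of the robot, y to its left, z up, the work surface at z = 0. Lengths are in m, angles in degrees, forces in N, time in s.
With the tool pointing down it reaches from about 0.375 to 0.925 m from the base axis. Payload 5.7 kg.
Tool frame: the origin (TCP) lies midway between the tips of the shut fingers; the grasp point (between the pads) lies ctrl.grip_point_offset behind it (ctrl.grip_point_offset is the distance from the TCP to the grasp point, in m); z points along the fingers, y is the line along which they close (so a half turn about z gives the same grasp; the last joint's range is limited). The gripper opens to 88 mm and grips with 3 to 60 N. Pads are 20 mm wide; open, the fingers measure 115 mm over their backs; the gripper's body (75 mm by 178 mm) begins 61 mm behind the grasp point.
Start: joints at [70.583, 20.558, 86.54, -0, 72.909, -6.595], TCP at [0.133, 0.585, 0.223] pointing down, gripper open.
Joint ranges: [-170.27, 170.27], [-57.76, 135], [12.27, 136.19], [-55.21, 235.2], [11.17, 155.16], [-170.74, 170.74]. Speed limits (degrees/s): [136.94, 136.94, 180, 180, 180, 180].

## Interface

Orientations are given as [roll, pitch, yaw] about the fixed x, y, z axes, in that order (R = Rz(yaw) Ry(pitch) Rx(roll)).
In Python, from workcell import ctrl gives the robot as it stands.
- The arm moves only by the shell command python3 -m jog 'ROWS' [FORCE]. ROWS is a JSON object of lists of equal length, an entry for each row: "offset": the shift along the tool's x, y, z as a fraction of full scale, a list of three; "turn": the turn, a rotation vector about the tool's x, y, z as a fraction of full scale, a list of three; "hand": the opening, from 0 (shut) to 1 (fully open). A call has 1 to 20 rows; each row shifts and turns the commanded pose from where the row before left it, along the tool's axes as they then stand; what a row does not reach is not made up. Full scale, the value 1, is 0.025 m for a shift and 60 degrees for a turn. A row lasts 1/12 s, in which the tool goes at most 41.7 mm and 7.16 degrees, less where a joint would pass 70% of its speed; a pose out of reach is approached as far as the arm can. A call with a number of a shift or a turn outside -1 to 1 is refused whole. A call with a gripper value outside its range is refused whole. The fingers move at their own pace and stop on an object; FORCE is the grip in N (left out, the last holds). Time passes only in rows, so rows that do not move let the fingers close. It gives the time, the measured TCP pose, the force, the opening and the grip force at its end, in the units of the state.
- ctrl.state(): the state, without advancing time (a new reading comes with each control period).
- ctrl.snapshot(name): name is "side" or "top"; returns the picture (384x512x3 uint8, red, green, blue); there is no depth.
- ctrl.camera_model(name): a dict with "vertical_fov" (degrees; the focal length in pixels is half the picture's height over the tangent of half this angle, whatever the lens; pixels are square), "cx", "cy" (the principal point, pixels), "R" (3x3) and "t" (3): a world point X has camera coordinates R X + t. Camera axes: x right, y down, z forward; pixel columns grow to the right and rows downward; lengths in m; the calibration is good to about 2 mm. A picture is of the moment at which its call begins. camera_model takes no time and is no camera call.
- ctrl.job_done(): hands the job in; it is judged then, once.
The state is a dict: "time_s": time; "joint_pos": joint angles; "dq": joint speeds; "effort": joint torques, N m; "tcp_pos": TCP position; "tcp_rot": TCP orientation; "contact_force": force on the tool from outside, world axes, zero at the start; "moment": the same for the moment, N m; "finger_gap": finger opening in m; "gripper_force": force on a finger pad.
Only numpy, scipy, OpenCV 4.12 (cv2) and the standard library are available. Lean on these libraries where they do the work, as an engineer would, in place of code of your own. Each camera call takes 0.05 s, during which the arm holds its last target. There are 200 camera calls.

## Working session

There is one attempt and no reset: what is moved stays moved. The work goes in short steps, Python scripts to look and compute and a shell command to move; the robot and the scene stay as the last step left them, time stands still between calls to the robot, and variables do not carry over. Pictures are saved under pics/ and viewed, at most 10 in all, crops included, and the job is handed in when it is done.

```bash
ls; mkdir -p pics; python3 - <<'E'
from workcell import ctrl
import cv2
for n in("side","top"):
    cv2.imwrite(f"pics/{n}0.png",ctrl.snapshot(n)[:,:,::-1]); print(ctrl.camera_model(n))
print(ctrl.grip_point_offset,ctrl.state())
E
```

```text
pics
{'vertical_fov': 45.5111507821016, 'cx': 248.48539812915587, 'cy': 191.86846456714596, 'R': array([[ 0.19673636, -0.98041541,  0.00896853],
       [-0.80552359, -0.16684275, -0.56859058],
       [ 0.5589513 ,  0.10463808, -0.82257177]]), 't': array([0.03577577, 0.50418718, 0.62492158])}
{'vertical_fov': 42.385324446257556, 'cx': 257.88784096667985, 'cy': 198.44162466960302, 'R': array([[ 0.02770662, -0.99960223, -0.00526467],
       [-0.9953377 , -0.0271009 , -0.09256568],
       [ 0.09238618,  0.0078048 , -0.99569266]]), 't': array([0.12284284, 0.57279523, 1.05067239])}
0.0187 {'time_s': 0.1, 'joint_pos': array([ 7.05845399e+01,  2.05926460e+01,  8.65928337e+01,  2.86666788e-04,
        7.29094036e+01, -6.59477066e+00]), 'dq': array([ 0.11455879, -0.13251596, -0.04517354,  0.04965039,  0.01006184,
        0.00863469]), 'effort': array([-3.30936418e-04, -5.16360962e+01, -2.71405381e+01,  6.78324234e-02,
        2.78343097e-02, -1.04390864e-05]), 'tcp_pos': array([0.13293515, 0.58444109, 0.22190543]), 'tcp_rot': array([-1.79905776e+02, -1.11690495e-02,  1.67179217e+02]), 'contact_force': array([ 0.38863928, -0.48541564, -0.12528352]), 'moment': array([ 0.02248697, -0.05165139, -0.02384235]), 'gripper_force': 0.0, 'finger_gap': 0.0878463110330836}
```

View pics/side0.png

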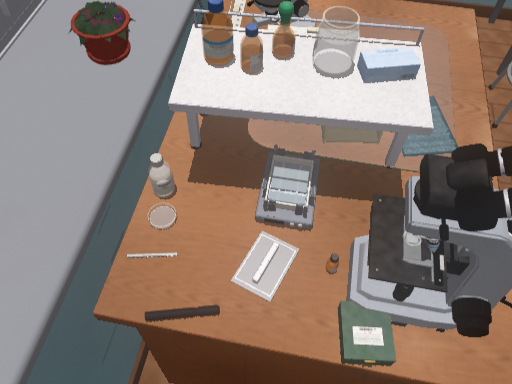

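View pics/top0.png

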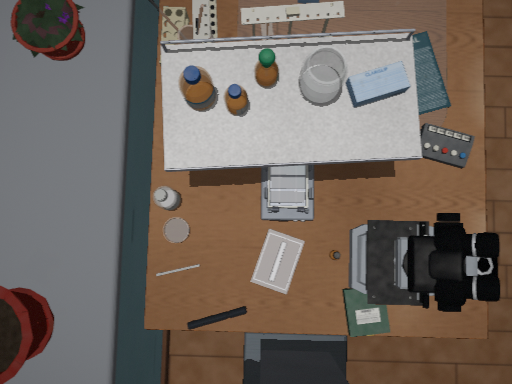

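The side view shows the lid at about (266,265), tilted, with its white rib, and the chamber at about (290,190), half under the shelf. In the top view the lid is at (278,261) and the chamber front at (288,195). I'll enlarge both.

```bash
python3 - <<'E'
import cv2,numpy as np
a=cv2.imread("pics/side0.png")[145:305,225:330]; b=cv2.imread("pics/top0.png")[150:300,240:345]
f=lambda i:cv2.resize(i,None,fx=3.7,fy=3.7,interpolation=cv2.INTER_CUBIC)
a,b=f(a),f(b)
b=cv2.copyMakeBorder(b,0,a.shape[0]-b.shape[0],0,0,cv2.BORDER_CONSTANT)
cv2.imwrite("pics/crop.png",np.hstack([a,b])); print(a.shape)
E
```

```text
(592, 388, 3)
```

View pics/crop.png

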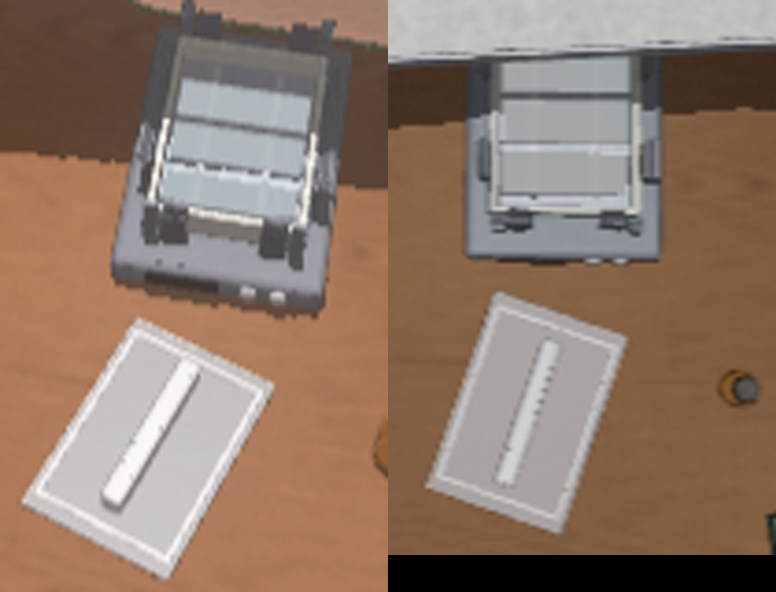

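```bash
cat > h.py <<'E'
from workcell import ctrl
import numpy as np
def ray(n,p):
    m=ctrl.camera_model(n); f=192/np.tan(np.radians(m["vertical_fov"]/2))
    d=np.array([(p[0]-m["cx"])/f,(p[1]-m["cy"])/f,1]); R=np.array(m["R"])
    return -R.T@m["t"], R.T@d
def plane(n,p,z):
    c,d=ray(n,p); return c+d*(z-c[2])/d[2]
def tri(ps,pt):
    (a,u),(b,v)=ray("side",ps),ray("top",pt)
    s=np.linalg.lstsq(np.c_[u,-v],b-a,rcond=None)[0]
    p,q=a+s[0]*u,b+s[1]*v
    return (p+q)/2,np.linalg.norm(p-q)
S=lambda x,y:((x+.5)/3.7-.5+225,(y+.5)/3.7-.5+145)
T=lambda x,y:((x+.5)/3.7-.5+240,(y+.5)/3.7-.5+150)
E
python3 - <<'E'
from h import *
np.set_printoptions(precision=4,suppress=True)
def show(nm,s,t,z):
    s=S(*s);t=T(t[0]-388,t[1]); p,e=tri(s,t)
    print(nm,p,round(e,4),plane("side",s,z)[:2],plane("top",t,z)[:2])
show("lid RL",(138,319),(496,292),.003)
show("lid RR",(273,384),(627,339),.003)
show("lid FR",(168,578),(560,533),.003)
show("lid FL",(24,501),(427,487),.003)
show("rib r",(187,360),(550,341),.0197)
show("rib f",(113,502),(507,486),.0197)
show("base FL",(114,268),(468,256),.026)
show("base FR",(324,303),(660,259),.026)
show("clip FL",(176,210),(518,213),.062)
show("clip FR",(272,222),(622,218),.062)
show("tray FL",(148,205),(491,211),.045)
show("tray FR",(300,229),(640,213),.045)
for p,z in(((188,8),.062),((328,28),.062),((163,28),.026),((350,52),.026)): print(p,plane("side",S(*p),z))
for p,z in(((388,62),.21),((776,47),.21),((388,62),.228)): print("shelf",plane("top",T(p[0]-388,p[1]),z))
E
```

```text
lid RL [0.5055 0.1115 0.0003] 0.0022 [0.5041 0.1102] [0.5052 0.1127]
lid RR [0.4794 0.0336 0.0035] 0.0006 [0.4798 0.0333] [0.4794 0.0339]
lid FR [0.3641 0.0703 0.0006] 0.0017 [0.3633 0.0694] [0.3642 0.0713]
lid FL [0.389  0.1492 0.0017] 0.0029 [0.3887 0.1476] [0.3888 0.1506]
rib r [0.4769 0.08   0.0173] 0.0007 [0.4756 0.0796] [0.4768 0.0805]
rib f [0.3917 0.1031 0.0154] 0.0008 [0.3899 0.1024] [0.392  0.1036]
base FL [0.5258 0.129  0.0149] 0.0021 [0.5193 0.1269] [0.5251 0.13  ]
base FR [0.5272 0.0148 0.0146] 0.0029 [0.5205 0.014 ] [0.5264 0.0175]
clip FL [0.5499 0.1006 0.0451] 0.0024 [0.5389 0.0984] [0.5484 0.1023]
clip FR [0.5474 0.0453 0.0541] 0.0056 [0.5416 0.0482] [0.5472 0.0432]
tray FL [0.5508 0.1161 0.0439] 0.0027 [0.5503 0.1147] [0.5505 0.1174]
tray FR [0.5515 0.0322 0.0452] 0.0014 [0.5516 0.0329] [0.5516 0.0315]
(188, 8) [0.6762 0.1148 0.062 ]
(328, 28) [0.6778 0.035  0.062 ]
(163, 28) [0.6885 0.1298 0.026 ]
(350, 52) [0.6929 0.0193 0.026 ]
shelf [0.6097 0.1718 0.21  ]
shelf [ 0.6223 -0.0183  0.21  ]
shelf [0.6069 0.171  0.228 ]
```

```bash
python3 - <<'E'
import cv2,numpy as np
a=cv2.imread("pics/side0.png")[143:233,254:322]; b=cv2.imread("pics/top0.png")[160:225,260:316]
f=lambda i:cv2.resize(i,None,fx=6.4,fy=6.4,interpolation=cv2.INTER_CUBIC)
a,b=f(a),f(b)
b=cv2.copyMakeBorder(b,0,a.shape[0]-b.shape[0],0,0,cv2.BORDER_CONSTANT)
cv2.imwrite("pics/crop2.png",cv2.convertScaleAbs(np.hstack([a,b]),alpha=1.4)); print(a.shape,b.shape)
E
```

```text
(576, 435, 3) (576, 358, 3)
```

View pics/crop2.png

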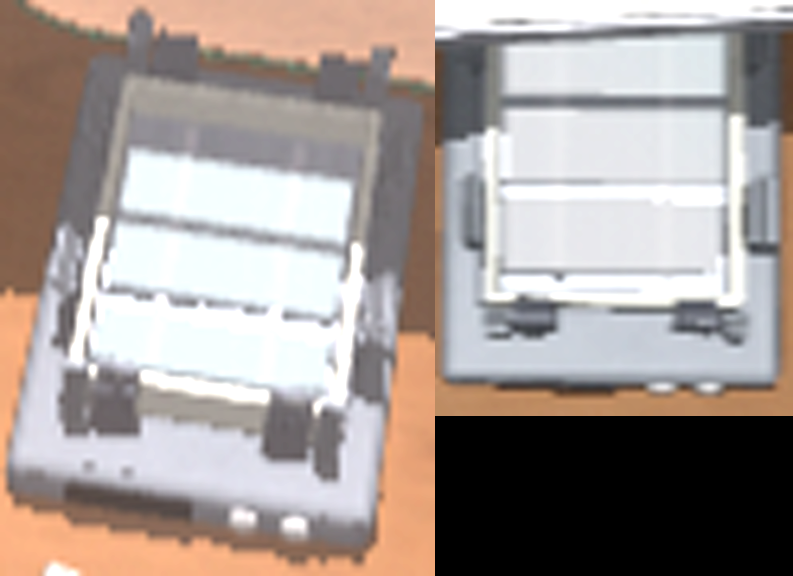

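```bash
python3 - <<'E'
from h import *
np.set_printoptions(precision=4,suppress=True)
S=lambda x,y:((x+.5)/6.4-.5+254,(y+.5)/6.4-.5+143)
T=lambda x,y:((x-435+.5)/6.4-.5+260,(y+.5)/6.4-.5+160)
def four(nm,fl,fr,rl,rr,z):
    P=[plane("side",S(*p),z)[:2] for p in(fl,fr,rl,rr)]
    d=(P[2]+P[3]-P[0]-P[1])/2; w=(P[0]+P[2]-P[1]-P[3])/2
    print(nm,"mid",np.mean(P,0),"len",np.linalg.norm(d),"w",np.linalg.norm(w),"yaw",np.degrees(np.arctan2(d[1],d[0])),np.degrees(np.arctan2(-w[0],w[1])))
four("base",(15,462),(372,512),(95,58),(420,100),.026)
four("tray",(70,362),(345,402),(125,78),(378,108),.045)
four("stops",(75,370),(328,410),(140,12),(383,50),.065)
four("clips",(115,378),(288,398),(175,38),(345,58),.062)
for p,z in(((443,372),.026),((777,376),.026),((485,303),.045),((742,303),.045),((520,318),.062),((697,318),.062),((498,312),.065),((733,322),.065)): print(p,plane("top",T(*p),z))
for n,s,t in(("base",(15,462),(443,372)),("base",(372,512),(777,376)),("tray",(70,362),(485,303)),("tray",(345,402),(742,303))): print(n,tri(S(*s),T(*t)))
E
```

```text
base mid [0.6095 0.0733] len 0.1651435332201666 w 0.1111371337297236 yaw 1.2390212197753507 2.266087832690104
tray mid [0.6118 0.074 ] len 0.11639602158956525 w 0.08479988468574406 yaw 1.4674573943637879 2.3795706518213144
stops mid [0.6086 0.0744] len 0.1430117866986085 w 0.07845804059910087 yaw 0.8541331029066171 0.5022507575574607
clips mid [0.6076 0.0742] len 0.13557552154891803 w 0.05408703595207292 yaw 0.6279645073541443 3.3834604183294035
(443, 372) [0.5275 0.131  0.026 ]
(777, 376) [0.5292 0.0178 0.026 ]
(485, 303) [0.5499 0.1176 0.045 ]
(742, 303) [0.5522 0.0319 0.045 ]
(520, 318) [0.544  0.1062 0.062 ]
(697, 318) [0.5456 0.0481 0.062 ]
(498, 312) [0.5455 0.1135 0.065 ]
(733, 322) [0.5444 0.0366 0.065 ]
base (array([0.5281, 0.1293, 0.02  ]), np.float64(0.0035366423599058915))
base (array([0.5294, 0.0169, 0.0255]), np.float64(0.0018088838218052578))
tray (array([0.5498, 0.1163, 0.0484]), np.float64(0.00266645633490286))
tray (array([0.5521, 0.0311, 0.049 ]), np.float64(0.002381598399160619))
```

Front clips and end stops, tray rim and base edges are now clear in both views. The chamber is at about (0.610, 0.0745) with yaw about 1.2°, and the lid at about (0.434, 0.091) along -17.5°. Plan: grip the rib's rear half tilted 20°, turn the lid half round and lay it, which keeps the wrist clear of the shelf.

```bash
cat >> h.py <<'E'
from scipy.spatial.transform import Rotation as Ro
def plan(p,psi,tau):
    s=ctrl.state(); R0=Ro.from_euler("xyz",s["tcp_rot"],degrees=True)
    R1=Ro.from_euler("ZXY",[psi,180,tau],degrees=True)
    rv=(R0.inv()*R1).as_rotvec(degrees=True)/60
    o=R1.inv().apply(np.array(p)-s["tcp_pos"])/.025
    n=np.linalg.norm(rv)/.11
    print("t",round(s["time_s"],2),"turn",rv.round(3),"min rows %.1f"%n,"| offset(after turn)",o.round(3),"norm %.2f"%np.linalg.norm(o))
def st():
    s=ctrl.state()
    print(round(s["time_s"],2),s["tcp_pos"].round(4),s["tcp_rot"].round(1),"F",s["contact_force"].round(1),"M",s["moment"].round(2),"gap",round(s["finger_gap"],4),round(s["gripper_force"],1),"j",s["joint_pos"].round(0))
E
python3 -c "
from h import *
plan((.4554,.0847,.12),162.5,20)"
```

```text
t 0.1 turn [-0.015  0.333  0.077] min rows 3.1 | offset(after turn) [-18.602 -15.186  -2.433] norm 24.14
```

```bash
python3 -m jog '{"turn":[[-0.004,0.083,0.019],[-0.004,0.083,0.019],[-0.004,0.083,0.019],[-0.004,0.083,0.019],[0,0,0],[0,0,0],[0,0,0],[0,0,0],[0,0,0],[0,0,0],[0,0,0],[0,0,0],[0,0,0],[0,0,0],[0,0,0],[0,0,0],[0,0,0],[0,0,0],[0,0,0],[0,0,0]],"offset":[[0,0,0],[0,0,0],[0,0,0],[0,0,0],[-0.58,-0.475,-0.076],[-0.58,-0.475,-0.076],[-0.58,-0.475,-0.076],[-0.58,-0.475,-0.076],[-0.58,-0.475,-0.076],[-0.58,-0.475,-0.076],[-0.58,-0.475,-0.076],[-0.58,-0.475,-0.076],[-0.58,-0.475,-0.076],[-0.58,-0.475,-0.076],[-0.58,-0.475,-0.076],[-0.58,-0.475,-0.076],[-0.58,-0.475,-0.076],[-0.58,-0.475,-0.076],[-0.58,-0.475,-0.076],[-0.58,-0.475,-0.076]],"hand":[1,1,1,1,1,1,1,1,1,1,1,1,1,1,1,1,1,1,1,1]}'
python3 -c "
from h import *
plan((.4554,.0847,.08),162.5,20);st()"
```

```text
time_s: 1.77
tcp_pos: [0.2944, 0.3344, 0.1712]
tcp_rot: [179.9, -20.0, 162.6]
contact_force: [0.1, -0.3, 0.6]
finger_gap: 0.0878
gripper_force: 0.0
t 1.77 turn [0.002 0.001 0.001] min rows 0.0 | offset(after turn) [-9.843 -7.589  0.301] norm 12.43
1.77 [0.2944 0.3344 0.1712] [179.9 -20.  162.6] F [ 0.1 -0.3  0.6] M [-0.05 -0.14 -0.  ] gap 0.0878 0.0 j [ 27.  18. 102.  15.  74. -51.]
```

```bash
python3 -m jog '{"offset":[[-0.615,-0.474,0.019],[-0.615,-0.474,0.019],[-0.615,-0.474,0.019],[-0.615,-0.474,0.019],[-0.615,-0.474,0.019],[-0.615,-0.474,0.019],[-0.615,-0.474,0.019],[-0.615,-0.474,0.019],[-0.615,-0.474,0.019],[-0.615,-0.474,0.019],[-0.615,-0.474,0.019],[-0.615,-0.474,0.019],[-0.615,-0.474,0.019],[-0.615,-0.474,0.019],[-0.615,-0.474,0.019],[-0.615,-0.474,0.019],[0,0,0],[0,0,0]],"turn":[[0,0,0],[0,0,0],[0,0,0],[0,0,0],[0,0,0],[0,0,0],[0,0,0],[0,0,0],[0,0,0],[0,0,0],[0,0,0],[0,0,0],[0,0,0],[0,0,0],[0,0,0],[0,0,0],[0,0,0],[0,0,0]],"hand":[0.5,0.5,0.5,0.5,0.5,0.5,0.5,0.5,0.5,0.5,0.5,0.5,0.5,0.5,0.5,0.5,0.5,0.5]}'
python3 - <<'E'
from h import *
plan((.4554,.0847,.009),162.5,20);st()
import cv2
a=ctrl.snapshot("side"); b=ctrl.snapshot("top")
f=lambda i:cv2.resize(i[200:330,200:330],None,fx=3,fy=3)
cv2.imwrite("pics/hover.png",np.hstack([f(a),f(b)])[:,:,::-1])
E
```

```text
time_s: 3.27
tcp_pos: [0.4554, 0.0858, 0.0797]
tcp_rot: [179.8, -20.0, 162.5]
contact_force: [0.4, 0.3, 0.1]
finger_gap: 0.044
gripper_force: 0.0
t 3.27 turn [ 0.003  0.    -0.   ] min rows 0.0 | offset(after turn) [-0.979 -0.043  2.652] norm 2.83
3.27 [0.4554 0.0858 0.0797] [179.8 -20.  162.5] F [0.4 0.3 0.1] M [-0.05 -0.16  0.03] gap 0.044 0.0 j [ -2.  30.  98.   6.  71. -78.]
```

View pics/hover.png

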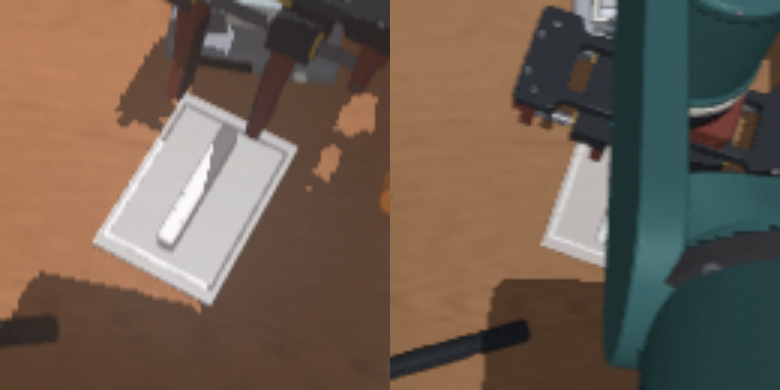

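The fingers straddle the rib's rear half as planned, so I go down and grip.

```bash
python3 -m jog '{"offset":[[-0.098,-0.004,0.265],[-0.098,-0.004,0.265],[-0.098,-0.004,0.265],[-0.098,-0.004,0.265],[-0.098,-0.004,0.265],[-0.098,-0.004,0.265],[-0.098,-0.004,0.265],[-0.098,-0.004,0.265],[-0.098,-0.004,0.265],[-0.098,-0.004,0.265],[0,0,0],[0,0,0],[0,0,0],[0,0,0],[0,0,0],[0,0,0],[0,0,0],[0,0,0],[0,0,0],[0,0,0]],"turn":[[0,0,0],[0,0,0],[0,0,0],[0,0,0],[0,0,0],[0,0,0],[0,0,0],[0,0,0],[0,0,0],[0,0,0],[0,0,0],[0,0,0],[0,0,0],[0,0,0],[0,0,0],[0,0,0],[0,0,0],[0,0,0],[0,0,0],[0,0,0]],"hand":[0.5,0.5,0.5,0.5,0.5,0.5,0.5,0.5,0.5,0.5,0.5,0,0,0,0,0,0,0,0,0]}' 30
python3 -c "
from h import *
st()
plan((.45,.08,.15),162.5,20)"
```

```text
time_s: 5.03
tcp_pos: [0.4558, 0.0852, 0.0097]
tcp_rot: [179.8, -19.9, 162.6]
contact_force: [0.9, -0.0, 3.7]
finger_gap: 0.0123
gripper_force: 30.0
5.03 [0.4558 0.0852 0.0097] [179.8 -19.9 162.6] F [ 0.9 -0.   3.7] M [-0.04  0.03  0.  ] gap 0.0123 30.0 j [ -2.  36. 100.   6.  63. -78.]
t 5.03 turn [0.002 0.001 0.002] min rows 0.0 | offset(after turn) [ 2.07  -0.269 -5.219] norm 5.62
```

```bash
python3 -m jog '{"offset":[[0.207,-0.027,-0.522],[0.207,-0.027,-0.522],[0.207,-0.027,-0.522],[0.207,-0.027,-0.522],[0.207,-0.027,-0.522],[0.207,-0.027,-0.522],[0.207,-0.027,-0.522],[0.207,-0.027,-0.522],[0.207,-0.027,-0.522],[0.207,-0.027,-0.522],[0,0,0]],"turn":[[0,0,0],[0,0,0],[0,0,0],[0,0,0],[0,0,0],[0,0,0],[0,0,0],[0,0,0],[0,0,0],[0,0,0],[0,0,0]],"hand":[0,0,0,0,0,0,0,0,0,0,0]}'
python3 -c "
from h import *
st()
R=Ro.from_euler('ZXY',[162.5,180,20],degrees=True)
print((R.inv().apply([0,0,1])*(-161.3/60/25)).round(4), (R.inv().apply([0,0,1])*(161.3/60/25)).round(4))"
```

```text
time_s: 5.95
tcp_pos: [0.4507, 0.0796, 0.1515]
tcp_rot: [179.8, -19.7, 162.6]
contact_force: [0.2, -0.3, -1.9]
finger_gap: 0.0118
gripper_force: 30.0
5.95 [0.4507 0.0796 0.1515] [179.8 -19.7 162.6] F [ 0.2 -0.3 -1.9] M [-0.09 -0.26 -0.01] gap 0.0118 30.0 j [ -3.  24.  96.   5.  79. -77.]
[-0.0368 -0.      0.101 ] [ 0.0368  0.     -0.101 ]
```

```bash
python3 -m jog '{"turn":[[-0.037,0,0.101],[-0.037,0,0.101],[-0.037,0,0.101],[-0.037,0,0.101],[-0.037,0,0.101],[-0.037,0,0.101],[-0.037,0,0.101],[-0.037,0,0.101],[-0.037,0,0.101],[-0.037,0,0.101],[-0.037,0,0.101],[-0.037,0,0.101],[-0.037,0,0.101],[-0.037,0,0.101],[-0.037,0,0.101],[-0.037,0,0.101],[-0.037,0,0.101],[-0.037,0,0.101],[-0.037,0,0.101],[-0.037,0,0.101]],"offset":[[0,0,0],[0,0,0],[0,0,0],[0,0,0],[0,0,0],[0,0,0],[0,0,0],[0,0,0],[0,0,0],[0,0,0],[0,0,0],[0,0,0],[0,0,0],[0,0,0],[0,0,0],[0,0,0],[0,0,0],[0,0,0],[0,0,0],[0,0,0]],"hand":[0,0,0,0,0,0,0,0,0,0,0,0,0,0,0,0,0,0,0,0]}'
python3 -c "
from h import *
st()
plan((.46,.0745,.10),1.2,20)"
```

```text
time_s: 7.62
tcp_pos: [0.4486, 0.0795, 0.1489]
tcp_rot: [-180.0, -20.3, 33.1]
contact_force: [0.3, -0.4, -0.5]
finger_gap: 0.0119
gripper_force: 30.0
7.62 [0.4486 0.0795 0.1489] [-180.   -20.3   33.1] F [ 0.3 -0.4 -0.5] M [-0.16  0.32  0.01] gap 0.0119 30.0 j [-11.   7. 124.  24.  37.  29.]
t 7.62 turn [-0.183 -0.005  0.499] min rows 4.8 | offset(after turn) [-0.243  0.209  1.992] norm 2.02
```

```bash
python3 -m jog '{"turn":[[-0.037,-0.001,0.1],[-0.037,-0.001,0.1],[-0.037,-0.001,0.1],[-0.037,-0.001,0.1],[-0.037,-0.001,0.1],[0,0,0]],"offset":[[0,0,0],[0,0,0],[0,0,0],[0,0,0],[0,0,0],[0,0,0]],"hand":[0,0,0,0,0,0]}'
python3 -c "
from h import *
st()
plan((.49,.0745,.11),1.2,20)"
```

```text
time_s: 8.12
tcp_pos: [0.4479, 0.08, 0.1485]
tcp_rot: [179.9, -19.8, 5.7]
contact_force: [0.1, -0.2, 0.0]
finger_gap: 0.0121
gripper_force: 30.0
8.12 [0.4479 0.08   0.1485] [179.9 -19.8   5.7] F [ 0.1 -0.2  0. ] M [0.   0.36 0.05] gap 0.0121 30.0 j [ -0.   6. 125.   4.  30.  81.]
t 8.12 turn [-0.024  0.003  0.07 ] min rows 0.7 | offset(after turn) [1.052 0.257 2.021] norm 2.29
```

```bash
python3 -m jog '{"turn":[[-0.024,0.003,0.07],[0,0,0],[0,0,0],[0,0,0],[0,0,0],[0,0,0],[0,0,0],[0,0,0]],"offset":[[0,0,0],[0.21,0.05,0.404],[0.21,0.05,0.404],[0.21,0.05,0.404],[0.21,0.05,0.404],[0.21,0.05,0.404],[0,0,0],[0,0,0]],"hand":[0,0,0,0,0,0,0,0]}'
python3 - <<'E'
from h import *
st(); plan((.49,.0745,.11),1.2,20)
import cv2
a=ctrl.snapshot("side"); b=ctrl.snapshot("top")
f=lambda i:cv2.resize(i[140:290,220:350],None,fx=3,fy=3)
cv2.imwrite("pics/held.png",np.hstack([f(a),f(b)])[:,:,::-1])
E
```

```text
time_s: 8.78
tcp_pos: [0.4905, 0.0738, 0.11]
tcp_rot: [179.9, -20.0, 1.5]
contact_force: [-0.0, -0.2, -0.1]
finger_gap: 0.0117
gripper_force: 30.0
8.78 [0.4905 0.0738 0.11  ] [179.9 -20.    1.5] F [-0.  -0.2 -0.1] M [-0.05  0.38  0.01] gap 0.0117 30.0 j [  0.  14. 123.   1.  23.  88.]
t 8.78 turn [-0.001  0.     0.005] min rows 0.0 | offset(after turn) [-0.017 -0.027 -0.006] norm 0.03
```

View pics/held.png

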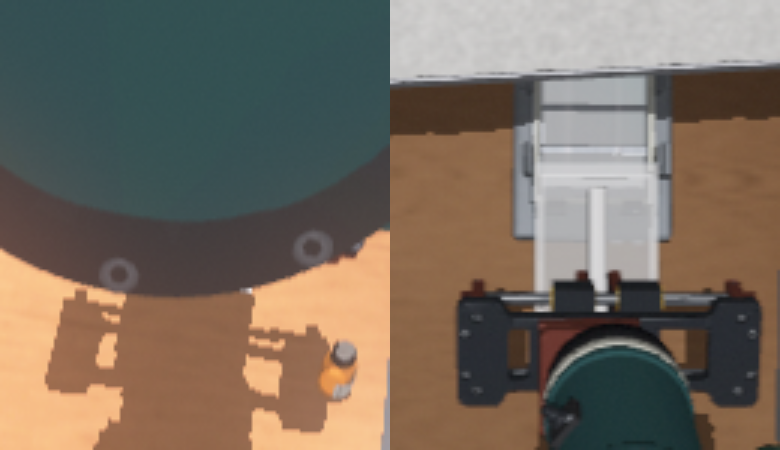

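```bash
python3 - <<'E'
from h import *
T=lambda x,y:((x-390+.5)/3-.5+220,(y+.5)/3-.5+140)
for p in((537,163),(660,165),(534,290),(658,290)):print(p,plane("top",T(*p),.104)[:2].round(4))
for p in((587,188),(607,188),(587,260),(607,260)):print("rib",plane("top",T(*p),.12)[:2].round(4))
plan((.588,.0745,.10),1.2,20)
E
```

```text
(537, 163) [0.5717 0.1164]
(660, 165) [0.5726 0.0336]
(534, 290) [0.4863 0.1162]
(658, 290) [0.4886 0.0334]
rib [0.5543 0.0831]
rib [0.5547 0.0699]
rib [0.5067 0.082 ]
rib [0.5071 0.0689]
t 8.88 turn [-0.001 -0.001  0.004] min rows 0.0 | offset(after turn) [3.528 0.061 1.738] norm 3.93
```

```bash
python3 -m jog '{"offset":[[0.357,0.007,0.174],[0.357,0.007,0.174],[0.357,0.007,0.174],[0.357,0.007,0.174],[0.357,0.007,0.174],[0.357,0.007,0.174],[0.357,0.007,0.174],[0.357,0.007,0.174],[0.357,0.007,0.174],[0.357,0.007,0.174],[0,0,0],[0,0,0]],"turn":[[0,0,0],[0,0,0],[0,0,0],[0,0,0],[0,0,0],[0,0,0],[0,0,0],[0,0,0],[0,0,0],[0,0,0],[0,0,0],[0,0,0]],"hand":[0,0,0,0,0,0,0,0,0,0,0,0]}'
python3 - <<'E'
from h import *
st(); plan((.589,.0743,.075),1.2,20)
import cv2
a=ctrl.snapshot("side"); b=ctrl.snapshot("top")
f=lambda i:cv2.resize(i[140:270,220:350],None,fx=3,fy=3)
cv2.imwrite("pics/above.png",np.hstack([f(a),f(b)])[:,:,::-1])
E
```

```text
time_s: 9.88
tcp_pos: [0.5903, 0.0746, 0.1005]
tcp_rot: [180.0, -20.1, 1.4]
contact_force: [0.2, 0.2, -0.9]
finger_gap: 0.012
gripper_force: 30.0
9.88 [0.5903 0.0746 0.1005] [180.  -20.1   1.4] F [ 0.2  0.2 -0.9] M [0.02 0.35 0.01] gap 0.012 30.0 j [  0.  21. 112.   1.  27.  88.]
t 9.88 turn [-0.    -0.002  0.003] min rows 0.0 | offset(after turn) [-0.399  0.013  0.941] norm 1.02
```

View pics/above.png

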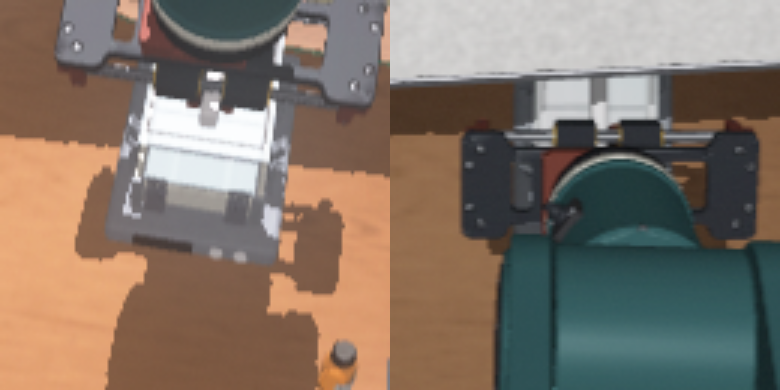

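```bash
python3 - <<'E'
from h import *
S=lambda x,y:((x+.5)/3-.5+220,(y+.5)/3-.5+140)
for p in((138,142),(270,162)):
  for z in(.091,.094):print(p,z,plane("side",S(*p),z)[:2].round(4))
E
python3 -c "
import cv2;i=cv2.imread('pics/above.png')[60:240,100:300];cv2.imwrite('pics/above2.png',cv2.resize(i,None,fx=3,fy=3,interpolation=cv2.INTER_CUBIC))"
```

```text
(138, 142) 0.091 [0.5495 0.1143]
(138, 142) 0.094 [0.5474 0.1141]
(270, 162) 0.091 [0.5512 0.0305]
(270, 162) 0.094 [0.549  0.0306]
```

View pics/above2.png

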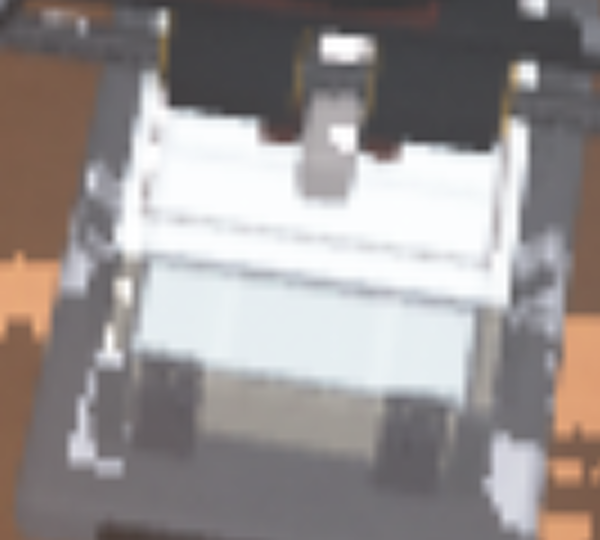

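```bash
python3 -c "
from h import *
plan((.5886,.0745,.07),1.2,20)"
python3 -m jog '{"offset":[[-0.082,0,0.19],[-0.082,0,0.19],[-0.082,0,0.19],[-0.082,0,0.19],[-0.082,0,0.19],[-0.05,0,0.19],[0,0,0]],"turn":[[0,0,0],[0,0,0],[0,0,0],[0,0,0],[0,0,0],[0,0,0],[0,0,0]],"hand":[0,0,0,0,0,0,0]}'
python3 -c "
from h import *
st();plan((.5886,.0745,.065),1.2,20)"
```

```text
t 9.98 turn [-0.    -0.001  0.003] min rows 0.0 | offset(after turn) [-0.436  0.008  1.135] norm 1.22
time_s: 10.57
tcp_pos: [0.5884, 0.0746, 0.0688]
tcp_rot: [180.0, -20.0, 1.4]
contact_force: [-0.1, -0.0, -1.1]
finger_gap: 0.0117
gripper_force: 30.0
10.57 [0.5884 0.0746 0.0688] [180.  -20.    1.4] F [-0.1 -0.  -1.1] M [-0.06  0.37  0.01] gap 0.0117 30.0 j [  0.  24. 114.   1.  22.  88.]
t 10.57 turn [-0.    -0.     0.003] min rows 0.0 | offset(after turn) [-0.046  0.005  0.146] norm 0.15
```

```bash
python3 -m jog '{"offset":[[-0.014,0,0.038],[-0.014,0,0.038],[-0.014,0,0.038],[0,0,0]],"turn":[[0,0,0],[0,0,0],[0,0,0],[0,0,0]],"hand":[0,0,0,0]}'
python3 -c "
from h import *
st()"
```

```text
time_s: 10.9
tcp_pos: [0.5892, 0.0746, 0.0671]
tcp_rot: [180.0, -20.1, 1.4]
contact_force: [0.3, -0.3, 0.2]
finger_gap: 0.0118
gripper_force: 30.0
10.9 [0.5892 0.0746 0.0671] [180.  -20.1   1.4] F [ 0.3 -0.3  0.2] M [-0.    0.29 -0.04] gap 0.0118 30.0 j [  0.  24. 114.   1.  22.  88.]
```

```bash
python3 -m jog '{"offset":[[-0.014,0,0.038],[-0.014,0,0.038],[0,0,0],[0,0,0]],"turn":[[0,0,0],[0,0,0],[0,0,0],[0,0,0]],"hand":[0,0,0,0]}'
python3 -c "
from h import *
st()"
```

```text
time_s: 11.23
tcp_pos: [0.5899, 0.0746, 0.0655]
tcp_rot: [180.0, -20.2, 1.4]
contact_force: [2.1, 0.3, 2.0]
finger_gap: 0.0116
gripper_force: 30.0
11.23 [0.5899 0.0746 0.0655] [180.  -20.2   1.4] F [2.1 0.3 2. ] M [ 0.03 -0.06 -0.04] gap 0.0116 30.0 j [  0.  25. 114.   1.  21.  88.]
```

```bash
python3 -m jog '{"offset":[[0,0,0],[0,0,0],[0,0,0],[0,0,0],[0,0,0],[0,0,0],[0,0,-0.3],[0,0,-0.5],[0,0,-0.5],[0,0,-0.5],[0,0,-0.6],[0,0,-0.6],[0,0,-0.6],[0,0,-0.6],[0,0,-0.6],[0,0,-0.6],[0,0,0]],"turn":[[0,0,0],[0,0,0],[0,0,0],[0,0,0],[0,0,0],[0,0,0],[0,0,0],[0,0,0],[0,0,0],[0,0,0],[0,0,0],[0,0,0],[0,0,0],[0,0,0],[0,0,0],[0,0,0],[0,0,0]],"hand":[0.3,0.3,0.3,0.3,0.3,0.3,0.3,0.3,0.3,0.3,0.3,0.3,0,0,0,0,0]}'
python3 - <<'E'
from h import *
st(); plan((.565,.0745,.10),1.2,10)
import cv2
a=ctrl.snapshot("side")
cv2.imwrite("pics/laid.png",cv2.resize(a[140:240,245:335],None,fx=6,fy=6,interpolation=cv2.INTER_CUBIC)[:,:,::-1])
E
```

```text
time_s: 12.65
tcp_pos: [0.5431, 0.0737, 0.1947]
tcp_rot: [180.0, -20.4, 1.4]
contact_force: [0.0, -0.2, 0.3]
finger_gap: 0.0004
gripper_force: 0.0
12.65 [0.5431 0.0737 0.1947] [180.  -20.4   1.4] F [ 0.  -0.2  0.3] M [ 0.01  0.34 -0.03] gap 0.0004 0.0 j [  0.   9. 112.   1.  39.  89.]
t 12.65 turn [-0.    -0.173  0.003] min rows 1.6 | offset(after turn) [ 0.206 -0.014  3.885] norm 3.89
```

View pics/laid.png

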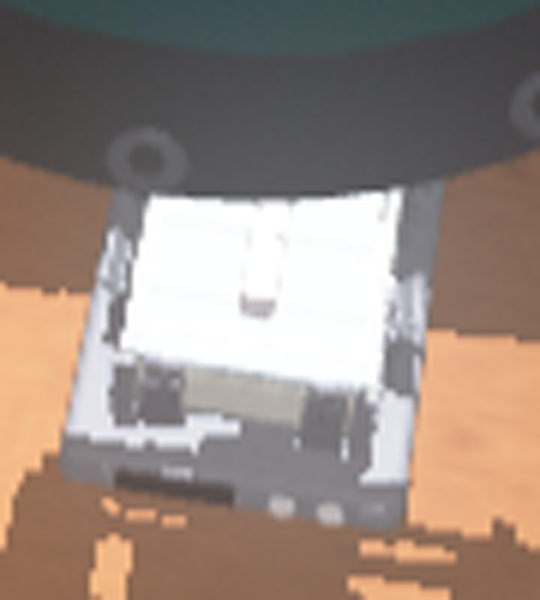

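```bash
python3 - <<'E'
from h import *
S=lambda x,y:((x+.5)/6-.5+245,(y+.5)/6-.5+140)
for p in((122,350),(380,388)):print(plane("side",S(*p),.056)[:2].round(4))
print("rib f",plane("side",S(258,302),.0755)[:2].round(4),plane("side",S(262,316),.06)[:2].round(4))
E
```

```text
[0.548  0.1141]
[0.5504 0.0296]
rib f [0.5622 0.0729] [0.5679 0.0712]
```

```bash
python3 -c "
from h import *
plan((.576,.0742,.09),1.2,15)"
```

```text
t 12.7 turn [-0.    -0.088  0.003] min rows 0.8 | offset(after turn) [0.201 0.006 4.341] norm 4.35
```

```bash
python3 -m jog '{"offset":[[0,0,0],[0.02,0,0.434],[0.02,0,0.434],[0.02,0,0.434],[0.02,0,0.434],[0.02,0,0.434],[0.02,0,0.434],[0.02,0,0.434],[0.02,0,0.434],[0.02,0,0.434],[0.02,0,0.434],[0,0,0],[0,0,0]],"turn":[[0,-0.088,0.003],[0,0,0],[0,0,0],[0,0,0],[0,0,0],[0,0,0],[0,0,0],[0,0,0],[0,0,0],[0,0,0],[0,0,0],[0,0,0],[0,0,0]],"hand":[0,0,0,0,0,0,0,0,0,0,0,0,0]}'
python3 -c "
from h import *
st();plan((.576,.0742,.08),1.2,15)"
```

```text
time_s: 13.78
tcp_pos: [0.5747, 0.0743, 0.0872]
tcp_rot: [-180.0, -14.7, 1.2]
contact_force: [-0.7, 0.3, -0.6]
finger_gap: 0.0002
gripper_force: 0.0
13.78 [0.5747 0.0743 0.0872] [-180.   -14.7    1.2] F [-0.7  0.3 -0.6] M [-0.02  0.21 -0.01] gap 0.0002 0.0 j [  0.  22. 110.   0.  33.  89.]
t 13.78 turn [-0.     0.004 -0.   ] min rows 0.0 | offset(after turn) [-0.024  0.006  0.292] norm 0.29
```

```bash
python3 -m jog '{"offset":[[-0.01,0,0.039],[-0.01,0,0.039],[-0.01,0,0.039],[-0.01,0,0.039],[-0.01,0,0.039],[-0.01,0,0.039],[-0.01,0,0.039],[-0.01,0,0.039],[-0.01,0,0.039],[0,0,0]],"turn":[[0,0,0],[0,0,0],[0,0,0],[0,0,0],[0,0,0],[0,0,0],[0,0,0],[0,0,0],[0,0,0],[0,0,0]],"hand":[0,0,0,0,0,0,0,0,0,0]}'
python3 -c "
from h import *
st()"
```

```text
time_s: 14.62
tcp_pos: [0.575, 0.0743, 0.0788]
tcp_rot: [-180.0, -14.8, 1.2]
contact_force: [-0.0, -1.1, 0.7]
finger_gap: 0.0005
gripper_force: 0.0
14.62 [0.575  0.0743 0.0788] [-180.   -14.8    1.2] F [-0.  -1.1  0.7] M [-0.07  0.27 -0.04] gap 0.0005 0.0 j [  0.  23. 110.   0.  32.  89.]
```

```bash
for k in 1 2; do python3 -m jog '{"offset":[[-0.01,0,0.039],[-0.01,0,0.039],[0,0,0]],"turn":[[0,0,0],[0,0,0],[0,0,0]],"hand":[0,0,0]}' >/dev/null
python3 -c "
from h import *
st()"; done
```

```text
14.87 [0.5754 0.0744 0.0772] [-180.   -14.9    1.2] F [-1.4  0.5  2.9] M [0.04 0.27 0.05] gap 0.0005 1.4 j [  0.  23. 110.   0.  31.  89.]
15.12 [0.576  0.0744 0.0756] [-180.   -14.9    1.2] F [-0.9  0.4  6.5] M [0.02 0.15 0.02] gap 0.0007 2.6 j [  0.  24. 110.   0.  31.  89.]
```

```bash
for k in 1 2; do python3 -m jog '{"offset":[[-0.01,0,0.039],[-0.01,0,0.039],[0,0,0]],"turn":[[0,0,0],[0,0,0],[0,0,0]],"hand":[0,0,0]}' >/dev/null
python3 -c "
from h import *
st()"; done
```

```text
15.37 [0.5765 0.0744 0.0741] [-180.   -15.     1.2] F [-1.7  0.7  9.3] M [ 0.06  0.24 -0.  ] gap 0.0006 5.1 j [  0.  24. 111.   0.  31.  89.]
15.62 [0.5765 0.0745 0.0727] [-180.   -15.     1.2] F [-3.8  1.  16.2] M [0.09 0.4  0.02] gap 0.0004 8.0 j [  0.  24. 111.   0.  30.  89.]
```

```bash
for k in 1 2; do python3 -m jog '{"offset":[[-0.01,0,0.039],[0,0,0]],"turn":[[0,0,0],[0,0,0]],"hand":[0,0]}' >/dev/null
python3 -c "
from h import *
st()"; done
```

```text
15.78 [0.5764 0.0745 0.0711] [-180.   -15.     1.2] F [0.5 0.8 3.9] M [ 0.06  0.08 -0.01] gap 0.0003 2.1 j [  0.  24. 111.   0.  30.  89.]
15.95 [0.5751 0.0743 0.0688] [-180.   -14.8    1.2] F [-0.1 -0.   0. ] M [-0.04  0.27 -0.03] gap 0.0004 0.0 j [  0.  24. 111.   0.  30.  89.]
```

```bash
for k in 1 2; do python3 -m jog '{"offset":[[-0.01,0,0.039],[0,0,0]],"turn":[[0,0,0],[0,0,0]],"hand":[0,0]}' >/dev/null
python3 -c "
from h import *
st()"; done
```

```text
16.12 [0.5752 0.0743 0.0681] [-180.   -14.8    1.2] F [-2.5 -1.1  7.4] M [-0.02  0.33 -0.02] gap 0.0006 3.7 j [  0.  24. 111.   0.  30.  89.]
16.28 [0.5753 0.0743 0.0678] [-180.   -14.9    1.2] F [-5.3  0.  15.5] M [-0.06  0.66  0.01] gap 0.0004 7.8 j [  0.  24. 111.   0.  30.  89.]
```

```bash
python3 -m jog '{"offset":[[0,0,-0.2],[0,0,-0.4],[0,0,-0.5],[0,0,-0.6],[0,0,-0.6],[0,0,-0.6],[0,0,-0.6],[0,0,-0.6],[0,0,-0.6],[-0.5,0,-0.6],[-0.5,0,-0.6],[0,0,0],[0,0,0],[0,0,0],[0,0,0],[0,0,0],[0,0,0]],"turn":[[0,0,0],[0,0,0],[0,0,0],[0,0,0],[0,0,0],[0,0,0],[0,0,0],[0,0,0],[0,0,0],[0,0,0],[0,0,0],[0,0.1,0],[0,0.1,0],[0,0.1,0],[0,0.1,0],[0,0.1,0],[0,0,0]],"hand":[0,0,0,0,0,0,0,0,0,0,0,0,0,0,0,0,0]}'
python3 -c "
from h import *
st();plan((.558,.0745,.188),1.2,45)"
```

```text
time_s: 17.7
tcp_pos: [0.5084, 0.0689, 0.2184]
tcp_rot: [-179.2, -39.3, 1.1]
contact_force: [0.2, 0.6, 1.0]
finger_gap: 0.0005
gripper_force: 0.0
17.7 [0.5084 0.0689 0.2184] [-179.2  -39.3    1.1] F [0.2 0.6 1. ] M [-0.05  0.36  0.03] gap 0.0005 0.0 j [ -2.   0. 130.  15.  11.  73.]
t 17.7 turn [-0.013  0.095 -0.001] min rows 0.9 | offset(after turn) [ 0.545 -0.183  2.267] norm 2.34
```

The wrist is close to its j5 limit here. I'll fit the arm's kinematics from the readings so far, to pick a tilt for the rear press that stays inside the joint ranges.

```bash
cat > kin.py <<'E'
from h import *
from scipy.optimize import least_squares
def fk(q,k,s4=1):
    e,a1,d1,a2,a3,d4,L=k; y=lambda a:Ro.from_euler("y",a,degrees=True); z=lambda a:Ro.from_euler("z",a,degrees=True)
    A=z(q[0]); B=A*y(q[1]); C=B*y(q[2]); D=C*z(s4*q[3])*y(q[4])
    p=A.apply([a1,e,d1])+B.apply([0,0,a2])+C.apply([a3,0,d4])+D.apply([0,0,L])
    return p,D*z(q[5]+90)
q0=ctrl.state()
data=[([70.5845,20.5926,86.5928,0,72.909,-6.595],[.1329,.5844,.2219],1),
([27,18,102,15,74,-51],[.2944,.3344,.1712],.3),([-2,30,98,6,71,-78],[.4554,.0858,.0797],.3),([-2,36,100,6,63,-78],[.4558,.0852,.0097],.3),
([-3,24,96,5,79,-77],[.4507,.0796,.1515],.3),([-11,7,124,24,37,29],[.4486,.0795,.1489],.3),([0,6,125,4,30,81],[.4479,.08,.1485],.3),
([0,14,123,1,23,88],[.4905,.0738,.11],.3),([0,21,112,1,27,88],[.5903,.0746,.1005],.3),([0,24,114,1,22,88],[.5884,.0746,.0688],.3),
([0,9,112,1,39,89],[.5431,.0737,.1947],.3),([0,22,110,0,33,89],[.5747,.0743,.0872],.3),([0,24,111,0,30,89],[.5752,.0743,.0681],.3),
(q0["joint_pos"],q0["tcp_pos"],1)]
if __name__=="__main__":
    print(q0["joint_pos"].round(2))
    for s4 in(1,-1):
        f=lambda k:np.concatenate([w*(fk(q,k,s4)[0]-p) for q,p,w in data])
        r=least_squares(f,[.07,.1,.4,.4,0,.4,.25]); print(s4,r.x.round(4),(1000*np.abs(r.fun)).max().round(1),r.cost)
        print((fk(q0["joint_pos"],r.x,s4)[1].inv()*Ro.from_euler("xyz",q0["tcp_rot"],degrees=True)).magnitude()*57.3)
E
python3 kin.py
```

```text
[ -2.19   0.35 129.52  15.03  11.3   72.67]
1 [ 0.0691 -0.0026  0.2691  0.6133  0.1129  0.4356  0.3848] 1.8 1.5765022556204997e-05
1.5015943463684432e-14
-1 [0.0974 0.0692 0.2554 0.5103 0.095  0.3896 0.3044] 42.1 0.0028147260220184288
30.05930581812305
```

```bash
cat > ik.py <<'E'
from kin import *
f=lambda k:np.concatenate([w*(fk(q,k)[0]-p) for q,p,w in data])
K=np.array([0.0691,-0.0026,0.2691,0.6133,0.1129,0.4356,0.3848])
lo=np.array([-170,-57.5,12.5,-55,11.6,-170]);hi=np.array([170,134,135.5,235,155,170])
def ik(p,R,seeds):
    best=None
    for s in seeds:
        g=lambda q:np.r_[(fk(q,K)[0]-p)*10,(fk(q,K)[1].inv()*R).as_rotvec()]
        r=least_squares(g,np.clip(s,lo+.1,hi-.1),bounds=(lo,hi))
        if best is None or r.cost<best.cost-1e-9: best=r
    return best
if __name__=="__main__":
    seeds=[[0,24,111,0,30,89],[0,24,120,180,15,-90],[0,24,120,90,15,0],[-5,24,120,-50,15,130]]
    for x in(.655,):
     for tau in(35,40,45,50):
      for psi in(-20,-10,1,12,22):
        r=ik(np.array([x,.075,.082]),Ro.from_euler("ZXY",[psi,180,tau],degrees=True),seeds)
        print(tau,psi,"err %.4f"%(r.cost**.5),r.x.round(1))
E
python3 ik.py
```

```text
35 -20 err 0.0294 [  9.3  27.7 112.1 -55.   18.8 168.8]
35 -10 err 0.0258 [  6.   27.  114.4 -55.   11.6 158. ]
35 1 err 0.0687 [  0.4  25.9 113.    1.2  11.6  88.3]
35 12 err 0.0135 [ -6.2  26.7 117.6  78.3  11.6  -3.2]
35 22 err 0.0000 [ -9.8  27.2 116.4  72.7  18.5  -8.8]
40 -20 err 0.0607 [   9.7   30.3  120.9  235.    19.6 -121.1]
40 -10 err 0.0011 [   6.7   28.7  120.   235.    12.9 -131.4]
40 1 err 0.0101 [  0.2  28.4 122.3 177.   11.6 -87.7]
40 12 err 0.0000 [ -6.3  28.1 121.7 125.1  14.3 -50.2]
40 22 err 0.0000 [-11.7  28.6 120.2  99.4  21.2 -37.2]
45 -20 err 0.0269 [  12.6   32.1  121.6  235.    26.2 -118.4]
45 -10 err 0.0000 [   7.7   30.9  123.3  215.8   21.6 -111.1]
45 1 err 0.0000 [  0.2  30.5 125.4 178.4  20.9 -89.1]
45 12 err 0.0000 [ -7.5  30.4 125.4 143.5  23.4 -69.9]
45 22 err 0.0000 [-13.7  30.8 123.6 117.3  27.7 -57.2]
50 -20 err 0.0000 [  15.4   34.5  122.5  233.9   33.3 -114.3]
50 -10 err 0.0000 [   8.8   34.   126.5  207.8   32.  -101.7]
50 1 err 0.0000 [ 1.000e-01  3.380e+01  1.289e+02  1.788e+02  3.270e+01 -8.950e+01]
50 12 err 0.0000 [ -8.7  33.8 128.9 151.2  34.2 -79.2]
50 22 err 0.0000 [-15.7  34.  126.8 127.6  36.2 -70. ]
```

```bash
cat > path.py <<'E'
from ik import *
def chain(W,n=12):
    q=ctrl.state()["joint_pos"]; s=ctrl.state(); 
    prev=(s["tcp_pos"],None)
    for a,b in zip(W[:-1],W[1:]):
        mx=0;er=0
        for t in np.linspace(0,1,n+1)[1:]:
            w=np.array(a)+(np.array(b)-a)*t
            r=ik(w[:3],Ro.from_euler("ZXY",[w[3],180,w[4]],degrees=True),[q]); mx=max(mx,abs(r.x-q).max()); q=r.x; er=max(er,r.cost**.5)
        print(b,"err %.4f"%er,"maxstep %.0f"%mx,q.round(1))
if __name__=="__main__":
    for psi in(22,30):
      for tau in (45,50):
        u=np.array([np.sin(np.radians(tau)),0,-np.cos(np.radians(tau))]); f=np.array([.655,.075,.082])
        P=lambda d:list(f-u*d)
        print(psi,tau)
        chain([[.51,.07,.22,1,38],[.51,.07,.22,1,30],[.51,.07,.22,psi,30],P(.12)+[psi,tau],P(.06)+[psi,tau],P(.06)+[1.2,tau],P(.01)+[1.2,tau],P(0)+[1.2,tau]])
E
python3 path.py
```

```text
22 45
[0.51, 0.07, 0.22, 1, 30] err 0.0000 maxstep 12 [ -0.4   1.2 121.3   1.6  27.6  87.4]
[0.51, 0.07, 0.22, 22, 30] err 0.0000 maxstep 5 [-12.4   1.8 120.6  29.   35.6  35.1]
[np.float64(0.5701471862576143), np.float64(0.075), np.float64(0.1668528137423857), 22, 45] err 0.0000 maxstep 8 [-17.4  15.  130.3  96.   26.8 -36.9]
[np.float64(0.6125735931288072), np.float64(0.075), np.float64(0.12442640687119286), 22, 45] err 0.0000 maxstep 1 [-15.3  23.4 127.4 108.9  26.9 -49.3]
[np.float64(0.6125735931288072), np.float64(0.075), np.float64(0.12442640687119286), 1.2, 45] err 0.0000 maxstep 7 [  0.   22.9 129.1 177.2  17.  -88.1]
[np.float64(0.6479289321881345), np.float64(0.075), np.float64(0.08907106781186548), 1.2, 45] err 0.0000 maxstep 1 [  0.   29.3 126.1 177.6  20.4 -88.6]
[np.float64(0.655), np.float64(0.075), np.float64(0.082), 1.2, 45] err 0.0000 maxstep 0 [  0.   30.4 125.5 177.7  20.9 -88.7]
22 50
[0.51, 0.07, 0.22, 1, 30] err 0.0000 maxstep 12 [ -0.4   1.2 121.3   1.6  27.6  87.4]
[0.51, 0.07, 0.22, 22, 30] err 0.0000 maxstep 5 [-12.4   1.8 120.6  29.   35.6  35.1]
[np.float
[... 1853 characters left out ...]
p.float64(0.075), np.float64(0.15913451316238472), 30, 50] err 0.0000 maxstep 7 [-25.9  20.1 132.5  97.7  39.8 -53.4]
[np.float64(0.6090373334128614), np.float64(0.075), np.float64(0.12056725658119236), 30, 50] err 0.0000 maxstep 1 [-22.6  27.7 128.6 105.4  39.1 -59.6]
[np.float64(0.6090373334128614), np.float64(0.075), np.float64(0.12056725658119236), 1.2, 50] err 0.0000 maxstep 7 [ -0.   26.9 133.5 178.1  30.4 -89.2]
[np.float64(0.6473395555688103), np.float64(0.075), np.float64(0.0884278760968654), 1.2, 50] err 0.0000 maxstep 1 [ -0.   32.7 129.7 178.2  32.4 -89.3]
[np.float64(0.655), np.float64(0.075), np.float64(0.082), 1.2, 50] err 0.0000 maxstep 0 [ -0.   33.8 128.9 178.2  32.7 -89.3]
```

```bash
python3 -c "
from h import *
plan((.51,.07,.22),25,32)"
```

```text
t 17.7 turn [ 0.219 -0.122 -0.322] min rows 3.7 | offset(after turn) [ 0.098 -0.014 -0.012] norm 0.10
```

```bash
python3 -m jog '{"turn":[[0.037,-0.02,-0.054],[0.037,-0.02,-0.054],[0.037,-0.02,-0.054],[0.037,-0.02,-0.054],[0.037,-0.02,-0.054],[0.037,-0.02,-0.054],[0,0,0],[0,0,0]],"offset":[[0,0,0],[0,0,0],[0,0,0],[0,0,0],[0,0,0],[0,0,0],[0.1,0,0],[0,0,0]],"hand":[0,0,0,0,0,0,0,0]}'
python3 -c "
from h import *
st();plan((.565,.075,.17),25,46)"
```

```text
time_s: 18.37
tcp_pos: [0.5145, 0.0665, 0.2203]
tcp_rot: [179.7, -32.7, 22.5]
contact_force: [0.1, 0.8, 0.0]
finger_gap: 0.0004
gripper_force: 0.0
18.37 [0.5145 0.0665 0.2203] [179.7 -32.7  22.5] F [0.1 0.8 0. ] M [-0.16  0.32  0.03] gap 0.0004 0.0 j [-14.   2. 122.  35.  34.  28.]
t 18.37 turn [ 0.031  0.222 -0.031] min rows 2.1 | offset(after turn) [-0.076  0.545  2.819] norm 2.87
```

```bash
python3 -m jog '{"turn":[[0.005,0.037,-0.005],[0.005,0.037,-0.005],[0.005,0.037,-0.005],[0.005,0.037,-0.005],[0.005,0.037,-0.005],[0.005,0.037,-0.005],[0,0,0],[0,0,0]],"offset":[[-0.01,0.09,0.47],[-0.01,0.09,0.47],[-0.01,0.09,0.47],[-0.01,0.09,0.47],[-0.01,0.09,0.47],[-0.01,0.09,0.47],[0,0,0],[0,0,0]],"hand":[0,0,0,0,0,0,0,0]}'
python3 -c "
from h import *
st();plan((.61,.075,.127),25,46)"
```

```text
time_s: 19.03
tcp_pos: [0.55, 0.0744, 0.167]
tcp_rot: [-179.2, -44.4, 24.4]
contact_force: [-0.1, -0.8, -0.2]
finger_gap: 0.0006
gripper_force: 0.0
19.03 [0.55   0.0744 0.167 ] [-179.2  -44.4   24.4] F [-0.1 -0.8 -0.2] M [-0.14  0.35 -0.02] gap 0.0006 0.0 j [-20.  14. 131.  89.  30. -34.]
t 19.03 turn [-0.007  0.027 -0.007] min rows 0.3 | offset(after turn) [0.368 0.994 2.685] norm 2.89
```

```bash
python3 -m jog '{"turn":[[-0.007,0.027,-0.007],[0,0,0],[0,0,0],[0,0,0],[0,0,0],[0,0,0],[0,0,0],[0,0,0]],"offset":[[0,0,0],[0.062,0.16,0.44],[0.062,0.16,0.44],[0.062,0.16,0.44],[0.062,0.16,0.44],[0.062,0.16,0.44],[0.062,0.16,0.44],[0,0,0]],"hand":[0,0,0,0,0,0,0,0]}'
python3 -c "
from h import *
st();plan((.605,.075,.125),1.2,46)"
```

```text
time_s: 19.7
tcp_pos: [0.6123, 0.0752, 0.1295]
tcp_rot: [179.6, -46.2, 25.4]
contact_force: [0.2, 0.4, -0.0]
finger_gap: -0.0
gripper_force: 0.0
19.7 [0.6123 0.0752 0.1295] [179.6 -46.2  25.4] F [ 0.2  0.4 -0. ] M [-0.13  0.4  -0.03] gap -0.0 0.0 j [-17.  24. 127. 105.  30. -50.]
t 19.7 turn [-0.285 -0.005  0.28 ] min rows 3.6 | offset(after turn) [-0.335  0.004 -0.086] norm 0.35
```

```bash
python3 -m jog '{"turn":[[-0.0285,0,0.028],[-0.0285,0,0.028],[-0.0285,0,0.028],[-0.0285,0,0.028],[-0.0285,0,0.028],[-0.0285,0,0.028],[-0.0285,0,0.028],[-0.0285,0,0.028],[-0.0285,0,0.028],[-0.0285,0,0.028],[0,0,0]],"offset":[[-0.03,0,-0.01],[-0.03,0,-0.01],[-0.03,0,-0.01],[-0.03,0,-0.01],[-0.03,0,-0.01],[-0.03,0,-0.01],[-0.03,0,-0.01],[-0.03,0,-0.01],[-0.03,0,-0.01],[-0.03,0,-0.01],[0,0,0]],"hand":[0,0,0,0,0,0,0,0,0,0,0]}'
python3 -c "
from h import *
st();plan((.655,.0755,.0875),1.2,46)"
```

```text
time_s: 20.62
tcp_pos: [0.6031, 0.0745, 0.1262]
tcp_rot: [-179.8, -46.3, 0.9]
contact_force: [1.1, 0.9, 0.1]
finger_gap: 0.0007
gripper_force: 0.0
20.62 [0.6031 0.0745 0.1262] [-179.8  -46.3    0.9] F [1.1 0.9 0.1] M [-0.02  0.43  0.05] gap 0.0007 0.0 j [ -0.  23. 131. 177.  20. -88.]
t 20.62 turn [-0.001 -0.004 -0.003] min rows 0.1 | offset(after turn) [0.328 0.004 2.568] norm 2.59
```

```bash
python3 -m jog '{"turn":[[0,0,0],[0,0,0],[0,0,0],[0,0,0],[0,0,0],[0,0,0],[0,0,0],[0,0,0],[0,0,0],[0,0,0]],"offset":[[0.041,0,0.32],[0.041,0,0.32],[0.041,0,0.32],[0.041,0,0.32],[0.041,0,0.32],[0.041,0,0.32],[0.041,0,0.32],[0.041,0,0.32],[0,0,0],[0,0,0]],"hand":[0,0,0,0,0,0,0,0,0,0]}'
python3 -c "
from h import *
st();plan((.657,.0755,.084),1.2,46)"
```

```text
time_s: 21.45
tcp_pos: [0.6559, 0.0745, 0.0872]
tcp_rot: [-179.9, -46.2, 1.1]
contact_force: [0.0, 0.6, 0.4]
finger_gap: 0.0004
gripper_force: 0.0
21.45 [0.6559 0.0745 0.0872] [-179.9  -46.2    1.1] F [0.  0.6 0.4] M [-0.05  0.44 -0.02] gap 0.0004 0.0 j [ -0.  30. 126. 178.  23. -89.]
t 21.45 turn [-0.    -0.004 -0.001] min rows 0.0 | offset(after turn) [-0.061 -0.041  0.119] norm 0.14
```

```bash
python3 -m jog '{"turn":[[0,0,0],[0,0,0],[0,0,0],[0,0,0]],"offset":[[0.028,-0.04,0.029],[-0.029,0,0.028],[-0.029,0,0.028],[0,0,0]],"hand":[0,0,0,0]}' >/dev/null
for k in 1 2 3; do python3 -m jog '{"turn":[[0,0,0],[0,0,0],[0,0,0]],"offset":[[-0.029,0,0.028],[-0.029,0,0.028],[0,0,0]],"hand":[0,0,0]}' >/dev/null
python3 -c "
from h import *
st()"; done
```

```text
22.03 [0.6566 0.0755 0.0835] [-179.9  -46.3    1.1] F [0.6 0.2 0.1] M [-0.02  0.42  0.01] gap 0.0001 0.0 j [  0.  31. 126. 178.  23. -89.]
22.28 [0.6566 0.0754 0.0814] [-179.9  -46.3    1.1] F [ 0.4  0.1 -0.1] M [-0.01  0.43  0.03] gap 0.0001 0.0 j [  0.  31. 126. 178.  24. -89.]
22.53 [0.6567 0.0755 0.0794] [-179.9  -46.3    1.1] F [0.1 0.2 0.6] M [-0.02  0.46 -0.01] gap 0.0006 0.1 j [  0.  32. 126. 178.  24. -89.]
```

```bash
for k in 1 2; do python3 -m jog '{"turn":[[0,0,0],[0,0,0],[0,0,0]],"offset":[[-0.029,0,0.028],[-0.029,0,0.028],[0,0,0]],"hand":[0,0,0]}' >/dev/null
python3 -c "
from h import *
st()"; done
```

```text
22.78 [0.6571 0.0755 0.0783] [-179.9  -46.4    1.1] F [-3.7 -0.4  5.3] M [-0.04  0.06 -0.04] gap 0.0007 3.2 j [  0.  32. 126. 178.  24. -89.]
23.03 [0.6574 0.0756 0.0772] [-179.9  -46.5    1.1] F [-5.2 -0.5 11.5] M [-0.03 -0.2  -0.  ] gap 0.0007 5.9 j [  0.  32. 126. 178.  25. -89.]
```

```bash
for k in 1 2; do python3 -m jog '{"turn":[[0,0,0],[0,0,0]],"offset":[[-0.029,0,0.028],[0,0,0]],"hand":[0,0]}' >/dev/null
python3 -c "
from h import *
st()"; done
```

```text
23.2 [0.6577 0.0756 0.0768] [-179.9  -46.6    1.1] F [-7.3 -0.1 14.8] M [ 0.04 -0.42 -0.05] gap 0.0005 7.7 j [  0.  32. 126. 178.  25. -89.]
23.37 [0.658  0.0756 0.0762] [-179.9  -46.6    1.1] F [-8.1 -0.1 15.7] M [ 0.01 -0.58 -0.07] gap 0.0006 8.2 j [  0.  32. 126. 178.  25. -89.]
```

```bash
for k in 1 2 3; do python3 -m jog '{"turn":[[0,0,0],[0,0,0]],"offset":[[-0.029,0,0.028],[0,0,0]],"hand":[0,0]}' >/dev/null
python3 -c "
from h import *
st()"; done
```

```text
23.53 [0.6585 0.0756 0.076 ] [-179.9  -46.7    1.1] F [-9.9 -0.3 21.1] M [-0.01 -0.86 -0.01] gap 0.0006 10.8 j [  0.  32. 126. 178.  25. -89.]
23.7 [0.6591 0.0757 0.0759] [-179.9  -46.9    1.1] F [-10.3   0.1  24.9] M [-0.03 -1.26  0.01] gap -0.0001 12.8 j [  0.  33. 126. 178.  26. -89.]
23.87 [0.6578 0.0756 0.0724] [-179.9  -46.5    1.1] F [2.1 1.2 3.6] M [ 0.02 -0.4  -0.  ] gap 0.0005 2.1 j [  0.  33. 126. 178.  26. -89.]
```

```bash
for k in 1 2 3; do python3 -m jog '{"turn":[[0,0,0],[0,0,0]],"offset":[[-0.029,0,0.028],[0,0,0]],"hand":[0,0]}' >/dev/null
python3 -c "
from h import *
st()"; done
```

```text
24.03 [0.6584 0.0756 0.0718] [-179.9  -46.6    1.1] F [-4.5  0.4 14. ] M [-0.01 -0.6  -0.03] gap 0.0009 6.9 j [  0.  33. 126. 178.  26. -89.]
24.2 [0.6585 0.0756 0.0715] [-179.9  -46.7    1.1] F [-8.9  0.  20.5] M [-0.04 -0.92 -0.01] gap 0.0006 10.1 j [  0.  33. 126. 178.  26. -89.]
24.37 [0.6585 0.0756 0.0713] [-179.9  -46.8    1.1] F [-12.3  -0.5  26.9] M [-0.07 -1.22 -0.04] gap 0.0005 13.2 j [  0.  33. 126. 178.  26. -89.]
```

```bash
python3 -m jog '{"turn":[[0,0,0],[0,0,0],[0,0,0],[0,0,0],[0,0,0],[0,0,0],[0,0,0],[0,0,0],[0,0,0],[0.0285,0,-0.028],[0.0285,0,-0.028],[0.0285,0,-0.028],[0.0285,0,-0.028],[0.0285,0,-0.028],[0.0285,0,-0.028],[0.0285,0,-0.028],[0.0285,0,-0.028],[0.0285,0,-0.028],[0.0285,0,-0.028]],"offset":[[0.116,0,-0.112],[0.116,0,-0.112],[0,0,-0.35],[0,0,-0.35],[0,0,-0.35],[0,0,-0.35],[0,0,-0.35],[0,0,-0.35],[0,0,0],[0,0,0],[0,0,0],[0,0,0],[0,0,0],[0,0,0],[0,0,0],[0,0,0],[0,0,0],[0,0,0],[0,0,0]],"hand":[0,0,0,0,0,0,0,0,0,0,0,0,0,0,0,0,0,0,0]}'
python3 -c "
from h import *
st();plan((.52,.02,.20),25,40)"
```

```text
time_s: 25.95
tcp_pos: [0.6187, 0.0745, 0.1118]
tcp_rot: [179.6, -46.2, 25.5]
contact_force: [-0.1, 0.4, 0.2]
finger_gap: 0.0002
gripper_force: 0.0
25.95 [0.6187 0.0745 0.1118] [179.6 -46.2  25.5] F [-0.1  0.4  0.2] M [-0.14  0.39 -0.01] gap 0.0002 0.0 j [-17.  26. 127. 109.  31. -55.]
t 25.95 turn [ 0.    -0.104  0.006] min rows 0.9 | offset(after turn) [-1.181  0.308 -5.595] norm 5.73
```

```bash
python3 -m jog '{"turn":[[0,0,0],[0,0,0],[0,0,0],[0,0,0],[0,0,0],[0,-0.05,0],[0,-0.05,0],[0,-0.05,0],[0,-0.05,0],[0,-0.05,0],[0,-0.05,0],[0,-0.05,0],[0,-0.05,0],[0,0,0]],"offset":[[-0.1,0,-0.55],[-0.1,0,-0.55],[-0.1,0,-0.55],[-0.1,0,-0.55],[-0.1,0,-0.55],[-0.1,0,-0.55],[-0.1,0,-0.55],[-0.1,0,-0.55],[-0.1,0,-0.55],[0,0,0],[0,0,0],[0,0,0],[0,0,0],[0,0,0]],"hand":[0,0,0,0,0,0,0,0,0,0,0,0,0,0]}'
python3 -c "
from h import *
st();plan((.40,.40,.25),25,20)"
```

```text
time_s: 27.12
tcp_pos: [0.5357, 0.0379, 0.179]
tcp_rot: [179.9, -24.8, 25.6]
contact_force: [1.6, -0.3, 1.3]
finger_gap: 0.0002
gripper_force: 0.0
27.12 [0.5357 0.0379 0.179 ] [179.9 -24.8  25.6] F [ 1.6 -0.3  1.3] M [-0.13  0.22  0.05] gap 0.0002 0.0 j [-15.   9. 116.  26.  38.  31.]
t 27.12 turn [-0.002 -0.079  0.009] min rows 0.7 | offset(after turn) [  2.1   -15.423  -2.258] norm 15.73
```

```bash
python3 -m jog '{"turn":[[0,-0.08,0],[0,0,0],[0,0,0],[0,0,0],[0,0,0],[0,0,0],[0,0,0],[0,0,0],[0,0,0],[0,0,0],[0,0,0],[0,0,0],[0,0,0],[0,0,0],[0,0,0],[0,0,0],[0,0,0],[0,0,0]],"offset":[[-0.2,0,-0.5],[-0.2,0,-0.5],[-0.2,0,-0.5],[0,-0.8,-0.1],[0.15,-1,-0.1],[0.15,-1,-0.1],[0.15,-1,-0.1],[0.15,-1,-0.1],[0.15,-1,-0.1],[0.15,-1,-0.1],[0.15,-1,-0.1],[0.15,-1,-0.1],[0.15,-1,-0.1],[0.15,-1,-0.1],[0.15,-1,-0.1],[0.15,-1,-0.1],[0.15,-1,-0.1],[0,0,0]],"hand":[0,0,0,0,0,0,0,0,0,0,0,0,0,0,0,0,0,0]}'
python3 - <<'E'
from h import *
st()
import cv2
a=ctrl.snapshot("side"); b=ctrl.snapshot("top")
f=lambda i,x,y,w,h:cv2.resize(i[y:y+h,x:x+w],None,fx=6,fy=6,interpolation=cv2.INTER_CUBIC)
cv2.imwrite("pics/end_s.png",a[:,:,::-1]);cv2.imwrite("pics/end_t.png",b[:,:,::-1])
A=f(a,250,142,75,95);B=f(b,258,160,58,95)
cv2.imwrite("pics/end.png",np.hstack([A,B])[:,:,::-1])
E
```

```text
time_s: 28.62
tcp_pos: [0.3889, 0.3556, 0.2569]
tcp_rot: [-179.7, -19.9, 25.7]
contact_force: [1.1, -0.7, 0.2]
finger_gap: 0.0003
gripper_force: 0.0
28.62 [0.3889 0.3556 0.2569] [-179.7  -19.9   25.7] F [ 1.1 -0.7  0.2] M [-0.05  0.25 -0.04] gap 0.0003 0.0 j [ 38.   3. 108.  -5.  49. 105.]
```

View pics/end.png

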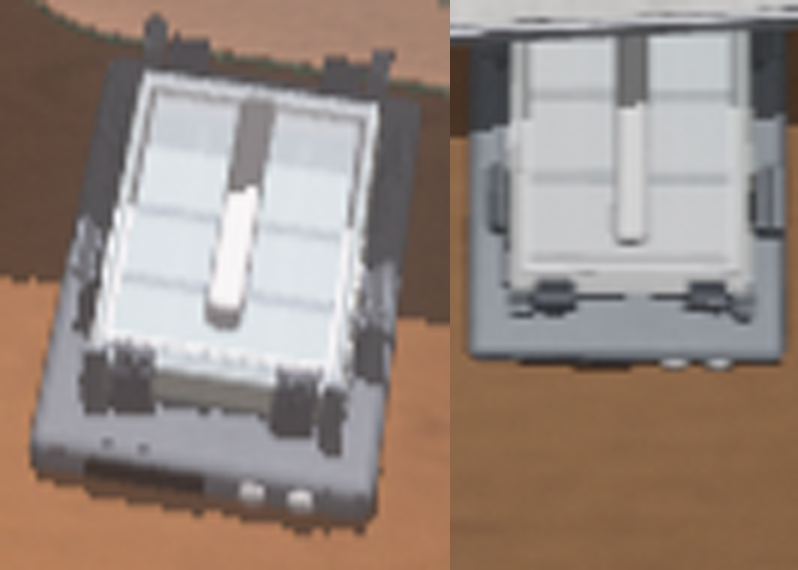

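```bash
python3 - <<'E'
from h import *
S=lambda x,y:((x+.5)/6-.5+250,(y+.5)/6-.5+142)
P=lambda x,y,z:plane("side",S(x,y),z)[:2]
for z in(.048,.058):
  rl,rr,fl,fr=P(145,72,z),P(380,102,z),P(93,345,z),P(343,387,z)
  print(z,"L",np.linalg.norm(rl-fl),np.linalg.norm(rr-fr),"Wr",np.linalg.norm(rl-rr),"Wf",np.linalg.norm(fl-fr),(rl+rr+fl+fr)/4)
r,f=P(257,100,.0647),P(222,308,.0647);print("rib",np.linalg.norm(r-f),(r+f)/2)
import cv2
a=cv2.imread("pics/side0.png").astype(int);b=cv2.imread("pics/end_s.png").astype(int)
d=abs(a-b).max(2)>60
for n,(x,y,w,h) in dict(petri=(145,202,35,30),white=(145,150,32,50),vial=(322,250,20,26),tw=(122,248,60,14),shelf=(170,0,265,110)).items(): print(n,d[y:y+h,x:x+w].sum())
E
```

```text
0.048 L 0.11809011355855127 0.12120683844403564 Wr 0.08319011288759487 Wf 0.08287676292649991 [0.61068182 0.07370309]
0.058 L 0.11652059713361085 0.119595898137346 Wr 0.08208444667528327 Wf 0.08177526139737705 [0.60322717 0.07343862]
rib 0.08829217035969227 [0.60650537 0.0746814 ]
petri 792
white 177
vial 0
tw 594
shelf 0
```

```bash
python3 -c "
from workcell import ctrl
print(ctrl.job_done())"
```

```text
the job is handed in; nothing more can be done
None
```

The lid is on the chamber and pressed down at both ends, with at most about 27 N down (30 N total) at the wrist. I handed the job in at about 29 s. The final picture shows both front clips over the lid's edge. That the rear clips closed I judge from the force dropping and then a solid stop at home height, not from seeing them.

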